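# Set and lock the hold-down of a bench shear

### The arm

A 6-joint arm with a two-finger parallel gripper is mounted at the origin on the work surface. World frame = base frame: x ahead of the robot, y to its left, z up, the work surface at z = 0. Lengths are in m, angles in degrees, forces in N, time in s.
With the tool pointing down it reaches from about 0.4 to 0.825 m from the base axis. Payload 7 kg.
Tool frame: the origin (TCP) lies midway between the tips of the shut fingers; the grasp point (between the pads) lies 19 mm behind it; z points along the fingers, y is the line along which they close (so a half turn about z gives the same grasp; the last joint's range is limited). The gripper opens to 85 mm and grips with 20 to 120 N. Pads are 22 mm wide; open, the fingers measure 114 mm over their backs; the gripper's body (76 mm by 85 mm) begins 54 mm behind the grasp point. The pads swing forward as they close: fully open they stand 13 mm farther back than shut.
Start: joints at [85.033, 20.546, 0.682, 0, -70.136, -16.507], TCP at [0.247, 0.628, 0.231] pointing down, gripper open.
Joint ranges: [-176.03, 176.03], [-82.01, 121.73], [-58.28, 71.71], [-173.87, 95.51], [-174.79, -0.11], [-173.66, 173.66]. Speed limits (degrees/s): [136.94, 136.94, 172.46, 180, 180, 180].

### API

Orientations are given as a 3x3 rotation matrix whose columns are the frame's x, y, z axes.
In Python, from bench import bot, imaging, close_job gives the robot as it stands.
- The arm moves only by the tool step_arm, never from a script. Its argument "targets" is a list of rows, each an object with "dp": the shift along the tool's x, y, z in m, a list of three; "spin": the turn about the tool's z in degrees. In form: [{"dp": [x, y, z], "spin": spin}, ...]. A call has 1 to 10 rows; each row shifts and turns the commanded pose from where the row before left it, along the tool's axes as they then stand; what a row does not reach is not made up. A row lasts 1/12 s, in which the tool goes at most 41.7 mm and 7.16 degrees, less where a joint would pass 70% of its speed; a pose out of reach is approached as far as the arm can. A call is refused whole if a number of a shift passes 0.0417 or a number of a turn 7.16, either way. A call with a gripper value outside its range is refused whole. "claw" is the closure, from -1 (fully open) to 1 (shut), set as the call begins (left out, the last holds). The fingers move at their own pace and stop on an object; "force" is the grip in N (left out, the last holds). Time passes only in rows, so rows that do not move let the fingers close. It gives the time, the measured TCP pose, the force, the opening and the grip force at its end, in the units of the state.
- bot.read_state(): the state, without advancing time (a new reading comes with each control period).
- imaging.snapshot(name): name is "scene" or "top"; returns a dict with "img" (384x512x3 uint8, blue, green, red), "range_z" (384x512 float32, m along the optical axis (not along the pixel's ray), 0 where there is no reading), "fx", "fy", "cx", "cy" (pixels), "R" (3x3) and "t" (3): a world point X has camera coordinates R X + t. Camera axes: x right, y down, z forward; pixel columns grow to the right and rows downward; lengths in m; the calibration is good to about 2 mm. A picture is of the moment at which its call begins.
- close_job(): hands the job in; it is judged then, once.
The state is a dict: "time": time; "q": joint angles; "qd": joint speeds; "effort": joint torques, N m; "ee_pos": TCP position; "ee_rot": TCP orientation; "contact_force": force on the tool from outside, world axes, zero at the start; "wrist_torque": the same for the moment, N m; "finger_gap": opening from 0.0 (shut) to 1.0 (fully open); "gripper_force": force on a finger pad.
Only numpy, scipy, OpenCV 4.12 (cv2) and the standard library are available. Lean on these libraries where they do the work, as an engineer would, in place of code of your own. Each camera call takes 0.05 s, during which the arm holds its last target. There are 200 camera calls.

### The job

Set the hold-down of the bench shear on the metal strip and lock it: turn the black knob clockwise until you feel the rubber pad touch the strip, and give it about a tenth of a turn more so that it bears lightly. Then run the brass jam nut down the screw and nip it up about a fifth of a turn past where you feel it meet its spring washer, leaving the pad bearing as you set it. Let go, and do not disturb the third hand, the soldering block or the pliers.

Things in the scene. Friction and masses are not known exactly. Their poses are not given: they have to be found in the camera images.
- shear: Green cast bench lever shear bolted down: base 200 x 250 x 14 mm, cheek and blades on its -x side, red-gripped lever pinned along +y; all but boss, washer, nut and knob is below 0.148 m. Origin on the bench top, exactly below the axis of the hold-down screw; x to the feed side, y along the blades. Its bracket carries a fixed threaded steel boss on that axis, 36 mm across, top 146 mm up.
- screw: Upright hold-down screw, M16, 2 mm pitch, right-hand: clockwise from above lowers it 0.32 mm per radian. Origin on its axis at the underside of its pad; z up. Turns with 0.12 N m of even friction and stays where it is left, also while the nut is turned. The nut keeps its height and does not turn while the knob is turned.
- knob_top (a point): Centre of the top of the screw's black knurled knob, 28 mm across and 20 mm tall (134 mm over the underside of the pad). Some 14 to 18 mm of free thread, 16 mm across, show between the underside of the knob and the top of the nut.
- pad (a point): Centre of the underside of the rubber pad, 30 mm across and 6 mm thick, on the lower end of the screw. It starts 0.1 to 1.4 mm clear of the strip. Past first touch each radian of turning adds about 50 N on the strip and 0.3 N m of turning effort. It should bear with about 30 N (0.63 rad past touch; 15 to 50 N is good); over 80 N marks the strip.
- strip: Aluminium strip, 160 x 40 mm, held fast in the closed blades on the bed, under the pad. Its thickness is 1.5 to 2.5 mm and not known more exactly. Origin: its underside below the screw, 64 mm over the bench.
- nut: Round knurled brass jam nut, 40 mm across, 14 mm thick, on the screw between washer and knob; clockwise from above lowers it 0.32 mm per radian. Origin: centre of its underside. Runs with 0.05 N m, 0.5 to 5.1 rad until it meets the washer; past that each radian adds about 50 N on the washer and 0.2 N m of effort. Stays as tight as it is left.
- washer: Steel spring washer, 30 mm across, on top of the boss under the nut. Free height 3.4 to 4.6 mm, not known more exactly. Origin: centre of its underside, 146 mm over the bench. Well nipped is about 63 N (1.26 rad past first touch; 40 to 95 N is good); over 140 N crushes it.
- third_hand: Third hand with a round black base 76 mm across and a steel cross bar, 88 mm tall; loose. Origin: centre of its underside.
- solder_block: Black soldering block, 75 x 140 x 30 mm, loose. Origin: centre of its underside.
- pliers: Pliers with red handles lying flat, 140 mm long, 16 mm tall; loose. Origin: under the rivet; x along the jaws.

How it is judged:
By the outcome, as a careful person would: the job done as asked, in the order asked, and still so for the second after the job is handed in, with the robot touching nothing.
It also fails if it takes over 72 s, if anything falls off the work surface, if the arm or the gripper's body presses on something with over 40 N, if the wrist force passes 120 N, or if a joint passes its speed limit or range.

## Working session

There is one attempt and no reset: what is moved stays moved. The work goes in short steps, Python scripts to look and compute and a tool call to move; the robot and the scene stay as the last step left them, time stands still between calls to the robot, and variables do not carry over. Pictures are saved under pics/ and viewed, at most 10 in all, crops included, and the job is handed in when it is done.

Besides the shell and the picture viewer there is one more tool, called as name(argument=value, ...) on one line, values as JSON. step_arm: Moves the arm, as the interface text tells. Its arguments: {"type":"object","properties":{"targets":{"type":"array","items":{"type":"object","properties":{"dp":{"type":"array","items":{"type":"number"}},"spin":{"type":"number"}}}},"claw":{"type":"number"},"force":{"type":"number"}},"required":["targets"]}

```bash
mkdir -p pics; ls
python3 - <<'E'
from bench import bot, imaging
import cv2,numpy as np
s=bot.read_state()
for k,v in s.items(): print(k,np.round(v,3).tolist())
for n in("scene","top"):
    d=imaging.snapshot(n); cv2.imwrite(f"pics/{n}0.png",d["img"]); np.savez(f"{n}0.npz",**d)
    print(n,d["fx"],d["cx"],d["cy"],np.round(d["R"],3).tolist(),np.round(d["t"],3))
E
```

```text
pics
time 0.0
q [85.033, 20.59, 0.634, -0.022, -70.135, -16.508]
qd [0.014, 0.064, -0.051, -0.016, 0.048, -0.05]
effort [0.002, -58.331, 29.34, 6.936, -0.006, 0.0]
ee_pos [0.247, 0.628, 0.23]
ee_rot [[0.931, -0.366, -0.0], [-0.366, -0.931, -0.002], [0.0, 0.002, -1.0]]
contact_force [-0.431, -0.188, -0.0]
wrist_torque [0.024, -0.017, 0.026]
gripper_force 0.0
finger_gap 0.999
scene 358.6474446671389 251.4469781628916 188.44912080033168 [[0.567, 0.824, -0.014], [0.655, -0.462, -0.598], [-0.499, 0.33, -0.801]] [-0.404 -0.277  1.278]
top 481.70652963699916 256.29826145360715 198.89981806134966 [[0.026, -0.999, -0.022], [-0.995, -0.024, -0.093], [0.092, 0.025, -0.995]] [0.05  0.634 1.305]
```

View pics/scene0.png

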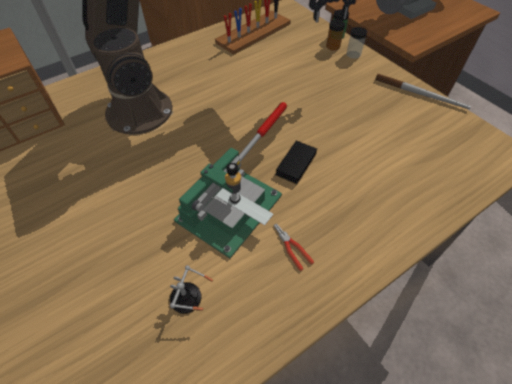

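View pics/top0.png

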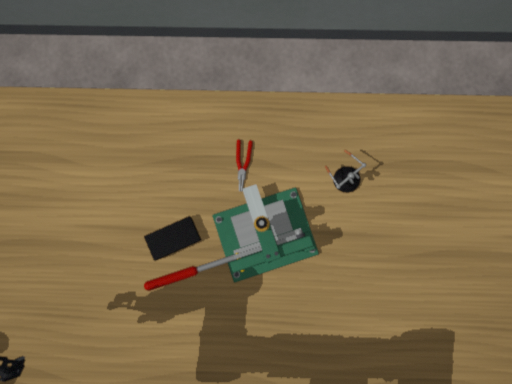

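The scene view shows the knob at about (232,168) with the brass nut below it at (233,180). The top view shows the knob and nut axis at about (262,223). Next I'll measure both.

```bash
cat > h.py <<'E'
import numpy as np,cv2
def ray(d,u,v):
    R,t=np.array(d["R"]),np.array(d["t"])
    return -R.T@t, R.T@np.array([(u-d["cx"])/d["fx"],(v-d["cy"])/d["fy"],1.])
def onz(d,u,v,z):
    o,r=ray(d,u,v); return o+r*(z-o[2])/r[2]
E
python3 - <<'E'
from h import *
for n,(u,v) in {"scene":(233,172),"top":(262,223)}.items():
    d=np.load(n+"0.npz"); im=d["img"]; 
    x0,y0=u-25,v-25
    c=im[y0:y0+50,x0:x0+50]
    cv2.imwrite(f"pics/{n}c.png",cv2.resize(c,None,fx=10,fy=10,interpolation=cv2.INTER_NEAREST))
    h=cv2.cvtColor(im,cv2.COLOR_BGR2HSV).astype(int)
    H,S,V=h[...,0],h[...,1],h[...,2]
    box=np.zeros(H.shape,bool); box[v-18:v+18,u-14:u+14]=1
    for nm,m in(("brass",(H>10)&(H<30)&(S>90)&(V>60)&box),("black",(V<50)&box)):
        k,l,st,ce=cv2.connectedComponentsWithStats(m.astype(np.uint8))
        for i in range(1,k):
            if st[i,4]>8: 
                print(n,nm,st[i],ce[i].round(2),"range",np.median(d["range_z"][l==i]).round(4),[onz(d,*ce[i],z).round(4).tolist() for z in(.166,.2008)])
E
```

```text
scene brass [219 154   4   4  10] [220. 155.] range 1.1468 [[0.485, 0.0609, 0.166], [0.5135, 0.0468, 0.2008]]
scene brass [241 155   6  18  69] [244.12 163.71] range 1.1209 [[0.5453, 0.0952, 0.166], [0.5708, 0.0794, 0.2008]]
scene brass [237 161   3   4  10] [238.  162.5] range 0.993 [[0.5331, 0.0848, 0.166], [0.5591, 0.0695, 0.2008]]
scene brass [225 172  16  14 146] [232.83 179.06] range 0.8789 [[0.5704, 0.0452, 0.166], [0.5946, 0.0319, 0.2008]]
scene black [226 163  12  13  79] [231.63 169.7 ] range 0.8525 [[0.5437, 0.0588, 0.166], [0.5692, 0.0449, 0.2008]]
scene black [227 185  13   5  38] [234.47 187.24] range 0.8963 [[0.5937, 0.0349, 0.166], [0.6167, 0.0221, 0.2008]]
top brass [254 216  16  16 107] [261.42 224.51] range 1.1935 [[0.5564, 0.0486, 0.166], [0.555, 0.0482, 0.2008]]
top black [257 218  10  10  39] [261.49 222.77] range 1.1583 [[0.5607, 0.0486, 0.166], [0.5592, 0.0481, 0.2008]]
```

```bash
python3 -c "
import cv2,numpy as np
cv2.imwrite('pics/both.png',np.hstack([cv2.resize(cv2.imread(f'pics/{n}c.png'),(400,400),interpolation=0) for n in('scene','top')]))"
```

```text
(no output)
```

View pics/both.png

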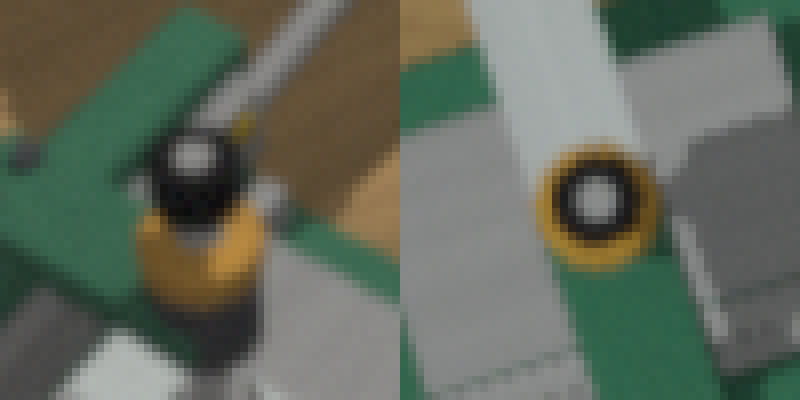

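The crops put the axis at about (0.560, 0.049), and both views agree within 1–2 mm. Moving there now.

step_arm(targets=[{"dp":[0.0252,0.0212,-0.004]},{"dp":[0.0252,0.0212,-0.004]},{"dp":[0.0252,0.0212,-0.004]},{"dp":[0.0252,0.0212,-0.004]},{"dp":[0.0252,0.0212,-0.004]},{"dp":[0.0252,0.0212,-0.004]},{"dp":[0.0252,0.0212,-0.004]},{"dp":[0.0252,0.0212,-0.004]},{"dp":[0.0252,0.0212,-0.004]},{"dp":[0.0252,0.0212,-0.004]}])

```text
invalid input at $.targets[0]: expected keys dp, spin
```

step_arm(targets=[{"dp":[0.0252,0.0212,0]},{"dp":[0.0252,0.0212,0]},{"dp":[0.0252,0.0212,0]},{"dp":[0.0252,0.0212,0]},{"dp":[0.0252,0.0212,0]},{"dp":[0.0252,0.0212,0]},{"dp":[0.0252,0.0212,0]},{"dp":[0.0252,0.0212,0]},{"dp":[0.0252,0.0212,0]},{"dp":[0.0252,0.0212,0]}])

```text
invalid input at $.targets[0]: expected keys dp, spin
```

step_arm(targets=[{"dp":[0,0,0],"spin":-7},{"dp":[0,0,0],"spin":-7},{"dp":[0,0,0],"spin":-7},{"dp":[0,0,0],"spin":-7},{"dp":[0,0,0],"spin":-7},{"dp":[0,0,0],"spin":-7},{"dp":[0,0,0],"spin":-7},{"dp":[0,0,0],"spin":-7},{"dp":[0,0,0],"spin":-7}], claw=-0.2)

```text
time: 0.85
ee_pos: [0.247, 0.6278, 0.2307]
ee_rot: [[0.745, 0.667, -0.0], [0.667, -0.745, -0.001], [-0.001, 0.001, -1.0]]
contact_force: [-0.2, -0.1, 0.3]
finger_gap: 0.598
gripper_force: 0.0
```

```bash
cat > st.py <<'E'
from bench import bot
import numpy as np
s=bot.read_state(); R=np.array(s["ee_rot"])
print("t",s["time"],"q",np.round(s["q"],1),"gap",round(s["finger_gap"],3),"gf",s["gripper_force"])
print("pos",np.round(s["ee_pos"],4),"F",np.round(s["contact_force"],2),"T",np.round(s["wrist_torque"],3))
print("F in tool",np.round(R.T@s["contact_force"],2),"yaw cw",np.degrees(np.arctan2(-R[1,0],R[0,0])).round(2))
e=np.array([.560,.049,s["ee_pos"][2]])-s["ee_pos"]; print("to axis, tool frame",np.round(R.T@e,4), "R",R.round(4).tolist())
E
python3 st.py
```

```text
t 0.85 q [ 85.   20.6   0.7  -0.  -70.1  46.8] gap 0.598 gf 0.0
pos [0.247  0.6278 0.2307] F [-0.24 -0.09  0.3 ] T [-0.003  0.03  -0.025]
F in tool [-0.24 -0.09 -0.3 ] yaw cw -41.87
to axis, tool frame [-1.533e-01  6.399e-01  5.000e-04] R [[0.7447, 0.6675, -0.0003], [0.6675, -0.7447, -0.001], [-0.0009, 0.0006, -1.0]]
```

step_arm(targets=[{"dp":[-0.00767,0.032,-0.004],"spin":0},{"dp":[-0.00767,0.032,-0.004],"spin":0},{"dp":[-0.00767,0.032,-0.004],"spin":0},{"dp":[-0.00767,0.032,-0.004],"spin":0},{"dp":[-0.00767,0.032,-0.004],"spin":0},{"dp":[-0.00767,0.032,-0.004],"spin":0},{"dp":[-0.00767,0.032,-0.004],"spin":0},{"dp":[-0.00767,0.032,-0.004],"spin":0},{"dp":[-0.00767,0.032,-0.004],"spin":0},{"dp":[-0.00767,0.032,-0.004],"spin":0}])

```text
time: 1.68
ee_pos: [0.4021, 0.336, 0.2713]
ee_rot: [[0.749, 0.663, -0.0], [0.663, -0.749, -0.0], [-0.0, -0.0, -1.0]]
contact_force: [0.7, -0.9, -0.1]
finger_gap: 0.599
gripper_force: 0.0
```

step_arm(targets=[{"dp":[-0.00767,0.032,0],"spin":0},{"dp":[-0.00767,0.032,0],"spin":0},{"dp":[-0.00767,0.032,0],"spin":0},{"dp":[-0.00767,0.032,0],"spin":0},{"dp":[-0.00767,0.032,0],"spin":0},{"dp":[-0.00767,0.032,0],"spin":0},{"dp":[-0.00767,0.032,0],"spin":0},{"dp":[-0.00767,0.032,0],"spin":0},{"dp":[-0.00767,0.032,0],"spin":0},{"dp":[-0.00767,0.032,0],"spin":0}])

```text
time: 2.52
ee_pos: [0.5569, 0.0457, 0.2711]
ee_rot: [[0.749, 0.663, -0.0], [0.663, -0.749, 0.0], [-0.0, -0.0, -1.0]]
contact_force: [1.1, 0.1, -0.1]
finger_gap: 0.601
gripper_force: 0.0
```

step_arm(targets=[{"dp":[0,0,0],"spin":-6},{"dp":[0,0,0],"spin":-6},{"dp":[0,0,0],"spin":-6},{"dp":[0,0,0],"spin":-6},{"dp":[0,0,0],"spin":-6},{"dp":[0,0,0],"spin":-6},{"dp":[0,0,0],"spin":0}])

```text
time: 3.1
ee_pos: [0.5563, 0.0472, 0.2709]
ee_rot: [[0.212, 0.977, -0.001], [0.977, -0.212, -0.0], [-0.0, -0.001, -1.0]]
contact_force: [-0.6, -0.0, 0.6]
finger_gap: 0.6
gripper_force: 0.0
```

```bash
python3 st.py
python3 - <<'E'
from bench import imaging
import cv2,numpy as np
o=[]
for n,(u,v) in {"scene":(233,160),"top":(262,223)}.items():
    d=imaging.snapshot(n); np.savez(f"{n}1.npz",**d)
    o.append(cv2.resize(d["img"][v-40:v+40,u-40:u+40],(400,400),interpolation=0))
cv2.imwrite("pics/b1.png",np.hstack(o))
E
```

```text
t 3.1 q [ 24.9   8.2 -10.7  -0.  -71.2 142.9] gap 0.6 gf 0.0
pos [0.5563 0.0472 0.2709] F [-0.64 -0.03  0.64] T [ 0.025  0.05  -0.025]
F in tool [-0.16 -0.62 -0.64] yaw cw -77.79
to axis, tool frame [ 0.0025  0.0032 -0.    ] R [[0.2116, 0.9774, -0.0007], [0.9774, -0.2116, -0.0001], [-0.0003, -0.0007, -1.0]]
```

View pics/b1.png

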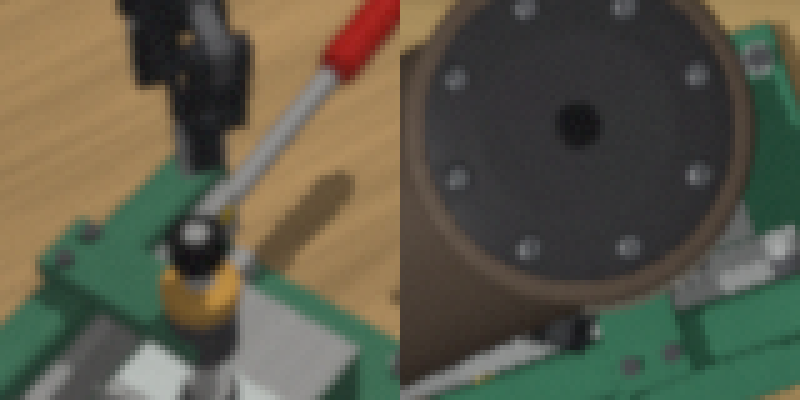

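The gripper hangs above the knob: scene crop, fingertip at about (205,165) and knob at (197,240). I'll centre it, use up the rest of the wrist range and descend.

step_arm(targets=[{"dp":[0.0025,0.0032,0],"spin":0},{"dp":[0,0,0],"spin":-6},{"dp":[0,0,0.015],"spin":-6},{"dp":[0,0,0.02],"spin":-6},{"dp":[0,0,0.02],"spin":-6},{"dp":[0,0,0.02],"spin":0},{"dp":[0,0,0.015],"spin":0},{"dp":[0,0,0.007],"spin":0},{"dp":[0,0,0],"spin":0},{"dp":[0,0,0],"spin":0}])

```text
time: 4.03
ee_pos: [0.5606, 0.0491, 0.1747]
ee_rot: [[-0.199, 0.98, 0.0], [0.98, 0.199, -0.0], [-0.0, -0.0, -1.0]]
contact_force: [0.2, -0.0, 1.4]
finger_gap: 0.599
gripper_force: 0.0
```

```bash
python3 st.py
```

```text
t 4.0333 q [ 24.9  12.6 -18.3   0.  -59.1 166.5] gap 0.599 gf 0.0
pos [0.5606 0.0491 0.1747] F [ 0.23 -0.03  1.38] T [ 0.021 -0.039 -0.011]
F in tool [-0.08  0.21 -1.38] yaw cw -101.48
to axis, tool frame [ 0.     -0.0006  0.    ] R [[-0.1991, 0.98, 0.0], [0.98, 0.1991, -0.0004], [-0.0004, -0.0, -1.0]]
```

step_arm(targets=[{"dp":[0,0,0],"spin":0},{"dp":[0,0,0],"spin":0},{"dp":[0,0,0],"spin":0},{"dp":[0,0,0],"spin":0},{"dp":[0,0,0],"spin":0},{"dp":[0,0,0],"spin":0},{"dp":[0,0,0],"spin":0},{"dp":[0,0,0],"spin":0}], claw=1, force=40)

```text
time: 4.7
ee_pos: [0.5592, 0.0487, 0.1757]
ee_rot: [[-0.199, 0.98, -0.001], [0.98, 0.199, -0.0], [0.0, -0.001, -1.0]]
contact_force: [-6.4, 0.3, 7.7]
finger_gap: 0.313
gripper_force: 39.2
```

```bash
python3 st.py
```

```text
t 4.7 q [ 24.9  12.4 -18.3  -0.  -59.3 166.6] gap 0.313 gf 39.24585163593292
pos [0.5592 0.0487 0.1757] F [-6.41  0.34  7.75] T [ 0.057  2.759 -0.026]
F in tool [ 1.61 -6.22 -7.74] yaw cw -101.5
to axis, tool frame [ 0.0001  0.0009 -0.    ] R [[-0.1994, 0.9799, -0.0009], [0.9799, 0.1994, -0.0001], [0.0001, -0.0009, -1.0]]
```

Gripped. The axis lies about 1.4 mm toward tool −y, so I'll relieve that load and start turning while watching the torque.

step_arm(targets=[{"dp":[0,-0.0014,-0.0012],"spin":0},{"dp":[0,0,0],"spin":0},{"dp":[0,0,0],"spin":0}])

```text
time: 4.95
ee_pos: [0.5589, 0.0488, 0.1758]
ee_rot: [[-0.2, 0.98, 0.0], [0.98, 0.2, 0.0], [0.0, 0.0, -1.0]]
contact_force: [-0.6, 0.0, -2.1]
finger_gap: 0.314
gripper_force: 41.5
```

```bash
python3 st.py
```

```text
t 4.95 q [ 25.   12.4 -18.4  -0.  -59.2 166.5] gap 0.314 gf 41.48400127887726
pos [0.5589 0.0488 0.1758] F [-0.62  0.02 -2.07] T [-0.036  0.052 -0.046]
F in tool [ 0.14 -0.61  2.07] yaw cw -101.51
to axis, tool frame [0.     0.0011 0.    ] R [[-0.1996, 0.9799, 0.0004], [0.9799, 0.1996, 0.0002], [0.0002, 0.0004, -1.0]]
```

step_arm(targets=[{"dp":[0,0,1e-05],"spin":2},{"dp":[0,0,1e-05],"spin":2},{"dp":[0,0,1e-05],"spin":2},{"dp":[0,0,1e-05],"spin":2},{"dp":[0,0,1e-05],"spin":2}])

```text
time: 5.37
ee_pos: [0.5589, 0.0488, 0.1757]
ee_rot: [[-0.025, 1.0, 0.0], [1.0, 0.025, -0.0], [-0.0, 0.0, -1.0]]
contact_force: [0.5, -0.4, -0.2]
finger_gap: 0.314
gripper_force: 41.5
```

```bash
python3 st.py
```

```text
t 5.3667 q [ 25.   12.4 -18.4   0.  -59.2 156.5] gap 0.314 gf 41.48610055446625
pos [0.5589 0.0488 0.1757] F [ 0.49 -0.4  -0.21] T [-0.121  0.127  0.094]
F in tool [-0.41  0.48  0.21] yaw cw -91.44
to axis, tool frame [0.0002 0.0011 0.    ] R [[-0.0251, 0.9997, 0.0001], [0.9997, 0.0251, -0.0001], [-0.0001, 0.0001, -1.0]]
```

step_arm(targets=[{"dp":[0,0,1e-05],"spin":2},{"dp":[0,0,1e-05],"spin":2},{"dp":[0,0,1e-05],"spin":2},{"dp":[0,0,1e-05],"spin":2},{"dp":[0,0,1e-05],"spin":2},{"dp":[0,0,1e-05],"spin":2},{"dp":[0,0,1e-05],"spin":2},{"dp":[0,0,1e-05],"spin":2}])

```text
time: 6.03
ee_pos: [0.559, 0.0488, 0.1756]
ee_rot: [[0.251, 0.968, 0.0], [0.968, -0.251, -0.0], [-0.0, 0.0, -1.0]]
contact_force: [-0.4, -0.0, -2.0]
finger_gap: 0.314
gripper_force: 41.4
```

```bash
python3 st.py
```

```text
t 6.0333 q [ 25.   12.4 -18.4   0.  -59.2 140.5] gap 0.314 gf 41.44814193248749
pos [0.559  0.0488 0.1756] F [-0.38 -0.   -2.03] T [-0.137  0.036  0.174]
F in tool [-0.1  -0.37  2.03] yaw cw -75.44
to axis, tool frame [0.0005 0.0009 0.    ] R [[0.2514, 0.9679, 0.0002], [0.9679, -0.2514, -0.0001], [-0.0, 0.0002, -1.0]]
```

step_arm(targets=[{"dp":[0,0,1e-05],"spin":2},{"dp":[0,0,1e-05],"spin":2},{"dp":[0,0,1e-05],"spin":2},{"dp":[0,0,1e-05],"spin":2},{"dp":[0,0,1e-05],"spin":2},{"dp":[0,0,1e-05],"spin":2},{"dp":[0,0,1e-05],"spin":2},{"dp":[0,0,1e-05],"spin":2}])

```text
time: 6.7
ee_pos: [0.5591, 0.0487, 0.1755]
ee_rot: [[0.508, 0.861, 0.0], [0.861, -0.508, -0.0], [0.0, 0.0, -1.0]]
contact_force: [0.9, -0.4, -1.9]
finger_gap: 0.312
gripper_force: 41.4
```

```bash
python3 st.py
```

```text
t 6.7 q [ 25.   12.4 -18.4   0.  -59.2 124.5] gap 0.312 gf 41.434670090675354
pos [0.5591 0.0487 0.1755] F [ 0.89 -0.38 -1.91] T [-0.182 -0.068  0.105]
F in tool [0.12 0.96 1.91] yaw cw -59.44
to axis, tool frame [0.0007 0.0007 0.    ] R [[0.5085, 0.8611, 0.0003], [0.8611, -0.5085, -0.0001], [0.0001, 0.0003, -1.0]]
```

```bash
cat > av.py <<'E'
from bench import bot,imaging
import numpy as np
L=[bot.read_state()]
for i in range(5): imaging.snapshot("top"); L.append(bot.read_state())
s=L[-1]; T=np.array([l["wrist_torque"] for l in L]); F=np.mean([l["contact_force"] for l in L],0); R=np.array(s["ee_rot"])
print("t",round(s["time"],2),"Tz",T[:,2].round(3),"mean",T[:,2].mean().round(3),"Ftool",(R.T@F).round(2),"yaw",np.degrees(np.arctan2(-R[1,0],R[0,0])).round(2),"q6",round(s["q"][5],1),"pos",np.round(s["ee_pos"],4),"gap",round(s["finger_gap"],3))
E
python3 av.py
```

```text
t 6.95 Tz [ 0.105 -0.028 -0.113 -0.112 -0.12  -0.119] mean -0.065 Ftool [-0.06  0.64  1.52] yaw -59.58 q6 124.6 pos [0.559  0.0488 0.1755] gap 0.311
```

step_arm(targets=[{"dp":[0,0,1e-05],"spin":2},{"dp":[0,0,1e-05],"spin":2},{"dp":[0,0,1e-05],"spin":2},{"dp":[0,0,1e-05],"spin":2},{"dp":[0,0,1e-05],"spin":2},{"dp":[0,0,1e-05],"spin":2},{"dp":[0,0,1e-05],"spin":2},{"dp":[0,0,1e-05],"spin":2}])

```text
time: 7.62
ee_pos: [0.5591, 0.0487, 0.1754]
ee_rot: [[0.725, 0.688, 0.0], [0.688, -0.725, -0.0], [0.0, 0.0, -1.0]]
contact_force: [1.5, -0.7, -0.5]
finger_gap: 0.314
gripper_force: 41.5
```

```bash
python3 av.py
```

```text
t 7.87 Tz [ 0.13   0.002 -0.123 -0.086 -0.11  -0.135] mean -0.054 Ftool [0.04 1.01 0.7 ] yaw -43.6 q6 108.6 pos [0.5591 0.0487 0.1754] gap 0.315
```

step_arm(targets=[{"dp":[0,0,1e-05],"spin":2},{"dp":[0,0,1e-05],"spin":2},{"dp":[0,0,1e-05],"spin":2},{"dp":[0,0,1e-05],"spin":2},{"dp":[0,0,1e-05],"spin":2},{"dp":[0,0,1e-05],"spin":2},{"dp":[0,0,1e-05],"spin":2}])

```text
time: 8.45
ee_pos: [0.5591, 0.0487, 0.1754]
ee_rot: [[0.87, 0.493, 0.001], [0.493, -0.87, -0.0], [0.0, 0.0, -1.0]]
contact_force: [0.2, -1.2, -1.6]
finger_gap: 0.309
gripper_force: 41.6
```

```bash
cat > r.py <<'E'
from bench import bot
import numpy as np
s=bot.read_state();R=np.array(s["ee_rot"])
print("t",round(s["time"],2),"Tz",round(s["wrist_torque"][2],3),"Ftool",(R.T@s["contact_force"]).round(1),"yaw",np.degrees(np.arctan2(-R[1,0],R[0,0])).round(2),"q6",round(s["q"][5],1),"pos",np.round(s["ee_pos"],4))
E
python3 r.py
```

```text
t 8.45 Tz 0.111 Ftool [-0.4  1.2  1.6] yaw -29.51 q6 94.5 pos [0.5591 0.0487 0.1754]
```

step_arm(targets=[{"dp":[0,0,1e-05],"spin":2},{"dp":[0,0,1e-05],"spin":2},{"dp":[0,0,1e-05],"spin":2},{"dp":[0,0,1e-05],"spin":2},{"dp":[0,0,1e-05],"spin":2},{"dp":[0,0,1e-05],"spin":2},{"dp":[0,0,1e-05],"spin":2}])

```text
time: 9.03
ee_pos: [0.5591, 0.0487, 0.1753]
ee_rot: [[0.964, 0.267, 0.0], [0.267, -0.964, -0.0], [0.0, 0.0, -1.0]]
contact_force: [0.9, -0.9, -1.6]
finger_gap: 0.313
gripper_force: 41.6
```

```bash
python3 r.py
```

```text
t 9.03 Tz 0.151 Ftool [0.6 1.1 1.6] yaw -15.51 q6 80.5 pos [0.5591 0.0487 0.1753]
```

step_arm(targets=[{"dp":[0,0,1e-05],"spin":2},{"dp":[0,0,1e-05],"spin":2},{"dp":[0,0,1e-05],"spin":2},{"dp":[0,0,1e-05],"spin":2},{"dp":[0,0,1e-05],"spin":2},{"dp":[0,0,1e-05],"spin":2},{"dp":[0,0,1e-05],"spin":2}])

```text
time: 9.62
ee_pos: [0.5591, 0.0486, 0.1752]
ee_rot: [[1.0, 0.026, 0.0], [0.026, -1.0, -0.0], [0.0, 0.0, -1.0]]
contact_force: [0.3, -1.4, -0.1]
finger_gap: 0.312
gripper_force: 41.6
```

```bash
python3 r.py
```

```text
t 9.62 Tz 0.157 Ftool [0.2 1.4 0.1] yaw -1.51 q6 66.5 pos [0.5591 0.0486 0.1752]
```

step_arm(targets=[{"dp":[0,0,1e-05],"spin":2},{"dp":[0,0,1e-05],"spin":2},{"dp":[0,0,1e-05],"spin":2},{"dp":[0,0,1e-05],"spin":2},{"dp":[0,0,1e-05],"spin":2},{"dp":[0,0,1e-05],"spin":2},{"dp":[0,0,1e-05],"spin":2}])

```text
time: 10.2
ee_pos: [0.5591, 0.0486, 0.1751]
ee_rot: [[0.976, -0.216, 0.0], [-0.216, -0.976, -0.0], [0.001, 0.0, -1.0]]
contact_force: [1.5, -2.5, -0.7]
finger_gap: 0.311
gripper_force: 41.5
```

```bash
python3 r.py
```

```text
t 10.2 Tz 0.055 Ftool [2.  2.1 0.7] yaw 12.49 q6 52.5 pos [0.5591 0.0486 0.1751]
```

step_arm(targets=[{"dp":[0,0,1e-05],"spin":2},{"dp":[0,0,1e-05],"spin":2},{"dp":[0,0,1e-05],"spin":2},{"dp":[0,0,1e-05],"spin":2},{"dp":[0,0,1e-05],"spin":2},{"dp":[0,0,1e-05],"spin":2},{"dp":[0,0,1e-05],"spin":2}])

```text
time: 10.78
ee_pos: [0.5591, 0.0486, 0.1751]
ee_rot: [[0.895, -0.446, 0.0], [-0.446, -0.895, -0.0], [0.001, 0.0, -1.0]]
contact_force: [1.5, -2.0, -1.1]
finger_gap: 0.31
gripper_force: 41.5
```

```bash
python3 r.py
```

```text
t 10.78 Tz 0.125 Ftool [2.3 1.1 1.1] yaw 26.48 q6 38.5 pos [0.5591 0.0486 0.1751]
```

step_arm(targets=[{"dp":[0,0,1e-05],"spin":2},{"dp":[0,0,1e-05],"spin":2},{"dp":[0,0,1e-05],"spin":2},{"dp":[0,0,1e-05],"spin":2},{"dp":[0,0,1e-05],"spin":2},{"dp":[0,0,1e-05],"spin":2},{"dp":[0,0,1e-05],"spin":2}])

```text
time: 11.37
ee_pos: [0.5591, 0.0485, 0.175]
ee_rot: [[0.761, -0.649, 0.0], [-0.649, -0.761, -0.0], [0.001, 0.0, -1.0]]
contact_force: [1.1, -2.3, -0.2]
finger_gap: 0.312
gripper_force: 41.5
```

```bash
python3 r.py
```

```text
t 11.37 Tz 0.107 Ftool [2.3 1.  0.2] yaw 40.49 q6 24.5 pos [0.5591 0.0485 0.175 ]
```

step_arm(targets=[{"dp":[0,0,1e-05],"spin":2},{"dp":[0,0,1e-05],"spin":2},{"dp":[0,0,1e-05],"spin":2},{"dp":[0,0,1e-05],"spin":2},{"dp":[0,0,1e-05],"spin":2},{"dp":[0,0,1e-05],"spin":2},{"dp":[0,0,1e-05],"spin":2}])

```text
time: 11.95
ee_pos: [0.5591, 0.0485, 0.1749]
ee_rot: [[0.581, -0.814, 0.0], [-0.814, -0.581, -0.0], [0.001, -0.0, -1.0]]
contact_force: [1.1, -2.9, -0.7]
finger_gap: 0.31
gripper_force: 41.5
```

```bash
python3 r.py
```

```text
t 11.95 Tz 0.139 Ftool [3.  0.8 0.7] yaw 54.49 q6 10.5 pos [0.5591 0.0485 0.1749]
```

step_arm(targets=[{"dp":[0,0,1e-05],"spin":2},{"dp":[0,0,1e-05],"spin":2},{"dp":[0,0,1e-05],"spin":2},{"dp":[0,0,1e-05],"spin":2},{"dp":[0,0,1e-05],"spin":2},{"dp":[0,0,1e-05],"spin":2},{"dp":[0,0,1e-05],"spin":2}])

```text
time: 12.53
ee_pos: [0.559, 0.0484, 0.1749]
ee_rot: [[0.367, -0.93, 0.0], [-0.93, -0.367, -0.0], [0.001, -0.0, -1.0]]
contact_force: [2.0, -2.5, -0.9]
finger_gap: 0.311
gripper_force: 41.6
```

```bash
python3 r.py
```

```text
t 12.53 Tz 0.115 Ftool [ 3.  -0.9  0.9] yaw 68.49 q6 -3.5 pos [0.559  0.0484 0.1749]
```

step_arm(targets=[{"dp":[0,0,1e-05],"spin":2},{"dp":[0,0,1e-05],"spin":2},{"dp":[0,0,1e-05],"spin":2},{"dp":[0,0,1e-05],"spin":2},{"dp":[0,0,1e-05],"spin":2},{"dp":[0,0,1e-05],"spin":2},{"dp":[0,0,1e-05],"spin":2}])

```text
time: 13.12
ee_pos: [0.5589, 0.0484, 0.1748]
ee_rot: [[0.131, -0.991, 0.0], [-0.991, -0.131, -0.001], [0.001, -0.0, -1.0]]
contact_force: [-0.4, -2.9, -0.3]
finger_gap: 0.312
gripper_force: 41.7
```

```bash
python3 r.py
```

```text
t 13.12 Tz 0.248 Ftool [2.9 0.8 0.3] yaw 82.47 q6 -17.5 pos [0.5589 0.0484 0.1748]
```

step_arm(targets=[{"dp":[0,0,1e-05],"spin":2},{"dp":[0,0,1e-05],"spin":2},{"dp":[0,0,1e-05],"spin":2},{"dp":[0,0,1e-05],"spin":2},{"dp":[0,0,1e-05],"spin":2},{"dp":[0,0,1e-05],"spin":2},{"dp":[0,0,1e-05],"spin":2}])

```text
time: 13.7
ee_pos: [0.5589, 0.0484, 0.1748]
ee_rot: [[-0.113, -0.994, 0.0], [-0.994, 0.113, -0.001], [0.001, -0.0, -1.0]]
contact_force: [0.4, -1.7, -0.3]
finger_gap: 0.307
gripper_force: 41.7
```

```bash
python3 r.py
```

```text
t 13.7 Tz 0.323 Ftool [ 1.7 -0.6  0.3] yaw 96.47 q6 -31.5 pos [0.5589 0.0484 0.1748]
```

step_arm(targets=[{"dp":[0,0,0],"spin":1}])

```text
time: 13.78
ee_pos: [0.5589, 0.0484, 0.1748]
ee_rot: [[-0.13, -0.991, 0.0], [-0.991, 0.13, -0.001], [0.001, -0.0, -1.0]]
contact_force: [0.6, -1.7, 0.7]
finger_gap: 0.315
gripper_force: 41.7
```

```bash
python3 r.py
```

```text
t 13.78 Tz 0.372 Ftool [ 1.6 -0.8 -0.7] yaw 97.48 q6 -32.5 pos [0.5589 0.0484 0.1748]
```

step_arm(targets=[{"dp":[0,0,0],"spin":1}])

```text
time: 13.87
ee_pos: [0.5589, 0.0484, 0.1748]
ee_rot: [[-0.147, -0.989, 0.0], [-0.989, 0.147, -0.0], [0.0, -0.0, -1.0]]
contact_force: [0.3, -2.7, 2.1]
finger_gap: 0.313
gripper_force: 41.8
```

```bash
python3 r.py
```

```text
t 13.87 Tz 0.342 Ftool [ 2.6 -0.6 -2.1] yaw 98.45 q6 -33.4 pos [0.5589 0.0484 0.1748]
```

step_arm(targets=[{"dp":[0,0,0],"spin":1}])

```text
time: 13.95
ee_pos: [0.5589, 0.0485, 0.1748]
ee_rot: [[-0.165, -0.986, 0.0], [-0.986, 0.165, -0.0], [0.0, -0.0, -1.0]]
contact_force: [-0.2, -3.9, 3.1]
finger_gap: 0.315
gripper_force: 41.8
```

```bash
python3 r.py
```

```text
t 13.95 Tz 0.388 Ftool [ 3.9 -0.4 -3.1] yaw 99.48 q6 -34.5 pos [0.5589 0.0485 0.1748]
```

Six noisy torque readings put first touch at a yaw of about 57°. The knob is now about 42° past it, so I'll ease back 4°, to about 0.67 rad past touch (34 N). Then I'll release and unwind the wrist with the fingers open around the knob.

step_arm(targets=[{"dp":[0,0,0],"spin":-1},{"dp":[0,0,0],"spin":-1},{"dp":[0,0,0],"spin":-1},{"dp":[0,0,0],"spin":-1},{"dp":[0,0,0],"spin":0},{"dp":[0,0,0],"spin":0}])

```text
time: 14.45
ee_pos: [0.559, 0.0485, 0.1748]
ee_rot: [[-0.095, -0.995, 0.0], [-0.995, 0.095, -0.0], [0.0, -0.0, -1.0]]
contact_force: [-0.6, -4.8, 5.6]
finger_gap: 0.31
gripper_force: 42.1
```

```bash
python3 r.py
```

```text
t 14.45 Tz -0.197 Ftool [ 4.9  0.2 -5.6] yaw 95.46 q6 -30.4 pos [0.559  0.0485 0.1748]
```

step_arm(targets=[{"dp":[0,0,0],"spin":0},{"dp":[0,0,0],"spin":0},{"dp":[0,0,0],"spin":0},{"dp":[0,0,0],"spin":0},{"dp":[0,0,0],"spin":0}], claw=-0.2)

```text
time: 14.87
ee_pos: [0.5589, 0.0491, 0.1743]
ee_rot: [[-0.095, -0.995, -0.0], [-0.995, 0.095, 0.0], [-0.0, 0.0, -1.0]]
contact_force: [0.0, -1.2, -1.3]
finger_gap: 0.601
gripper_force: 0.0
```

```bash
python3 r.py
```

```text
t 14.87 Tz -0.016 Ftool [ 1.2 -0.1  1.3] yaw 95.46 q6 -30.4 pos [0.5589 0.0491 0.1743]
```

step_arm(targets=[{"dp":[0.0005,0,0],"spin":-7},{"dp":[0,0,0],"spin":-7},{"dp":[0,0,0],"spin":-7},{"dp":[0,0,0],"spin":-7},{"dp":[0,0,0],"spin":-7},{"dp":[0,0,0],"spin":-7},{"dp":[0,0,0],"spin":-7},{"dp":[0,0,0],"spin":-7},{"dp":[0,0,0],"spin":-7},{"dp":[0,0,0],"spin":-7}])

```text
time: 15.7
ee_pos: [0.5588, 0.0484, 0.1744]
ee_rot: [[0.905, -0.425, 0.0], [-0.425, -0.905, 0.0], [-0.0, -0.0, -1.0]]
contact_force: [0.1, -0.5, 1.6]
finger_gap: 0.599
gripper_force: 0.0
```

step_arm(targets=[{"dp":[0,0,0],"spin":-7},{"dp":[0,0,0],"spin":-7},{"dp":[0,0,0],"spin":-7},{"dp":[0,0,0],"spin":-7},{"dp":[0,0,0],"spin":-7},{"dp":[0,0,0],"spin":-7},{"dp":[0,0,0],"spin":-7},{"dp":[0,0,0],"spin":-7},{"dp":[0,0,0],"spin":-7},{"dp":[0,0,0],"spin":-7}])

```text
time: 16.53
ee_pos: [0.5588, 0.0484, 0.1744]
ee_rot: [[0.709, 0.706, -0.0], [0.706, -0.709, 0.0], [0.0, -0.0, -1.0]]
contact_force: [-0.1, -0.2, -0.3]
finger_gap: 0.599
gripper_force: 0.0
```

step_arm(targets=[{"dp":[0,0,0],"spin":-7},{"dp":[0,0,0],"spin":-7},{"dp":[0,0,0],"spin":-7},{"dp":[0,0,0],"spin":-7},{"dp":[0,0,0],"spin":-7},{"dp":[0,0,0],"spin":-7},{"dp":[0,0,0],"spin":-7},{"dp":[0,0,0],"spin":-7},{"dp":[0,0,0],"spin":0},{"dp":[0,0,0],"spin":0}])

```text
time: 17.37
ee_pos: [0.5588, 0.0484, 0.1745]
ee_rot: [[-0.179, 0.984, -0.0], [0.984, 0.179, 0.0], [0.0, -0.0, -1.0]]
contact_force: [-0.5, -0.8, -0.2]
finger_gap: 0.6
gripper_force: 0.0
```

```bash
sed -i 's/\.560,\.049,/.559,.0486,/' st.py; python3 st.py
```

```text
t 17.3667 q [ 24.9  12.4 -18.5  -0.  -59.  165.4] gap 0.6 gf 0.0
pos [0.5588 0.0484 0.1745] F [-0.54 -0.82 -0.18] T [ 0.025  0.03  -0.034]
F in tool [-0.71 -0.68  0.18] yaw cw -100.31
to axis, tool frame [0.0002 0.0002 0.    ] R [[-0.179, 0.9838, -0.0], [0.9838, 0.179, 0.0001], [0.0001, -0.0, -1.0]]
```

step_arm(targets=[{"dp":[0.0002,0.0002,0.005],"spin":0},{"dp":[0,0,0.007],"spin":0},{"dp":[0,0,0.007],"spin":0},{"dp":[0,0,0.004],"spin":0},{"dp":[0,0,0.0015],"spin":0},{"dp":[0,0,0],"spin":0},{"dp":[0,0,0],"spin":0}])

```text
time: 17.95
ee_pos: [0.559, 0.0484, 0.1499]
ee_rot: [[-0.182, 0.983, -0.0], [0.983, 0.182, -0.0], [-0.0, -0.0, -1.0]]
contact_force: [0.7, 0.0, 0.2]
finger_gap: 0.601
gripper_force: 0.0
```

```bash
python3 st.py
python3 - <<'E'
from bench import imaging
import cv2
d=imaging.snapshot("scene"); cv2.imwrite("pics/n1.png",cv2.resize(d["img"][130:210,190:290],(800,600),interpolation=cv2.INTER_CUBIC))
E
```

```text
t 17.95 q [ 24.9  13.8 -20.3   0.  -55.9 165.6] gap 0.601 gf 0.0
pos [0.559  0.0484 0.1499] F [0.69 0.04 0.2 ] T [ 0.068 -0.054  0.02 ]
F in tool [-0.08  0.68 -0.2 ] yaw cw -100.51
to axis, tool frame [ 0.0002  0.     -0.    ] R [[-0.1824, 0.9832, -0.0002], [0.9832, 0.1824, -0.0002], [-0.0002, -0.0003, -1.0]]
```

View pics/n1.png

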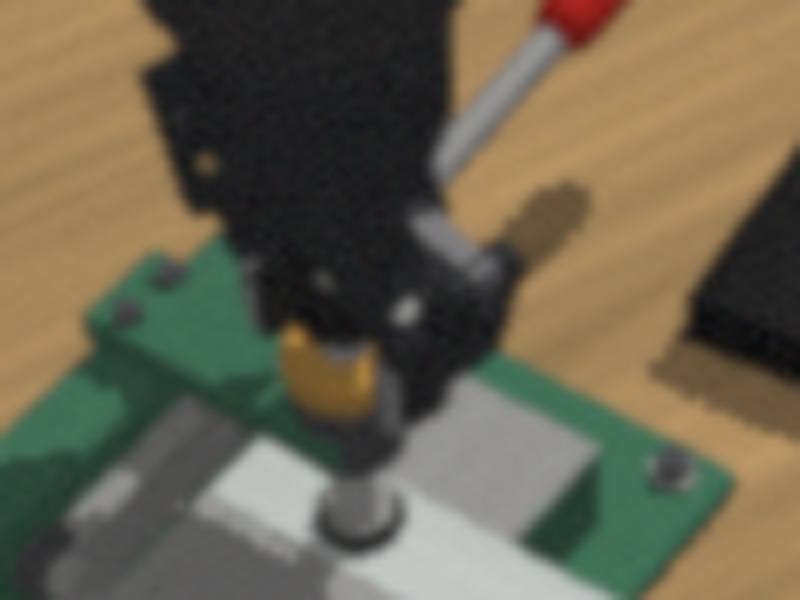

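The fingers straddle the brass nut at about (330,375) in the crop, and nothing is touching. The pad rests on the strip at (360,520). Closing on the nut now.

step_arm(targets=[{"dp":[0,0,0],"spin":0},{"dp":[0,0,0],"spin":0},{"dp":[0,0,0],"spin":0},{"dp":[0,0,0],"spin":0},{"dp":[0,0,0],"spin":0},{"dp":[0,0,0],"spin":0}], claw=1, force=40)

```text
time: 18.5
ee_pos: [0.559, 0.0485, 0.1506]
ee_rot: [[-0.183, 0.983, 0.0], [0.983, 0.183, 0.0], [-0.0, 0.0, -1.0]]
contact_force: [-2.7, 0.9, 5.1]
finger_gap: 0.448
gripper_force: 40.0
```

```bash
python3 st.py
```

```text
t 18.5 q [ 25.   13.7 -20.3   0.  -56.  165.6] gap 0.448 gf 39.99470293521881
pos [0.559  0.0485 0.1506] F [-2.67  0.88  5.13] T [0.082 1.088 0.003]
F in tool [ 1.35 -2.46 -5.14] yaw cw -100.53
to axis, tool frame [0.0001 0.     0.    ] R [[-0.1828, 0.9832, 0.0004], [0.9832, 0.1828, 0.0001], [-0.0, 0.0005, -1.0]]
```

step_arm(targets=[{"dp":[0,-0.0004,-0.0007],"spin":0},{"dp":[0,0,1.7e-05],"spin":3},{"dp":[0,0,1.7e-05],"spin":3},{"dp":[0,0,1.7e-05],"spin":3},{"dp":[0,0,1.7e-05],"spin":3},{"dp":[0,0,1.7e-05],"spin":3},{"dp":[0,0,1.7e-05],"spin":3},{"dp":[0,0,1.7e-05],"spin":3}])

```text
time: 19.17
ee_pos: [0.5589, 0.0485, 0.1506]
ee_rot: [[0.184, 0.983, 0.001], [0.983, -0.184, 0.0], [0.0, 0.001, -1.0]]
contact_force: [0.9, 0.4, -0.4]
finger_gap: 0.444
gripper_force: 41.3
```

```bash
python3 r.py
```

```text
t 19.17 Tz 0.054 Ftool [0.6 0.8 0.4] yaw -79.38 q6 144.4 pos [0.5589 0.0485 0.1506]
```

step_arm(targets=[{"dp":[0,0,1.7e-05],"spin":3},{"dp":[0,0,1.7e-05],"spin":3},{"dp":[0,0,1.7e-05],"spin":3},{"dp":[0,0,1.7e-05],"spin":3},{"dp":[0,0,1.7e-05],"spin":3},{"dp":[0,0,1.7e-05],"spin":3},{"dp":[0,0,1.7e-05],"spin":3}])

```text
time: 19.75
ee_pos: [0.5589, 0.0485, 0.1505]
ee_rot: [[0.524, 0.852, 0.001], [0.852, -0.524, 0.0], [0.001, 0.0, -1.0]]
contact_force: [1.2, 1.0, -0.0]
finger_gap: 0.449
gripper_force: 41.3
```

```bash
python3 r.py
```

```text
t 19.75 Tz 0.075 Ftool [1.5 0.5 0. ] yaw -58.38 q6 123.4 pos [0.5589 0.0485 0.1505]
```

step_arm(targets=[{"dp":[0,0,1.7e-05],"spin":3},{"dp":[0,0,1.7e-05],"spin":3},{"dp":[0,0,1.7e-05],"spin":3},{"dp":[0,0,1.7e-05],"spin":3},{"dp":[0,0,1.7e-05],"spin":3},{"dp":[0,0,1.7e-05],"spin":3},{"dp":[0,0,1.7e-05],"spin":3}])

```text
time: 20.33
ee_pos: [0.5589, 0.0485, 0.1503]
ee_rot: [[0.795, 0.607, 0.001], [0.607, -0.795, 0.0], [0.001, 0.0, -1.0]]
contact_force: [1.0, -0.1, 0.3]
finger_gap: 0.447
gripper_force: 41.3
```

```bash
python3 r.py
```

```text
t 20.33 Tz 0.01 Ftool [ 0.8  0.7 -0.3] yaw -37.38 q6 102.4 pos [0.5589 0.0485 0.1503]
```

step_arm(targets=[{"dp":[0,0,1.7e-05],"spin":3},{"dp":[0,0,1.7e-05],"spin":3},{"dp":[0,0,1.7e-05],"spin":3},{"dp":[0,0,1.7e-05],"spin":3},{"dp":[0,0,1.7e-05],"spin":3},{"dp":[0,0,1.7e-05],"spin":3},{"dp":[0,0,1.7e-05],"spin":3}])

```text
time: 20.92
ee_pos: [0.5589, 0.0486, 0.1502]
ee_rot: [[0.959, 0.282, 0.001], [0.282, -0.959, 0.0], [0.001, -0.0, -1.0]]
contact_force: [0.2, -0.8, 0.3]
finger_gap: 0.448
gripper_force: 41.3
```

```bash
python3 r.py
```

```text
t 20.92 Tz 0.084 Ftool [-0.   0.8 -0.3] yaw -16.38 q6 81.4 pos [0.5589 0.0486 0.1502]
```

step_arm(targets=[{"dp":[0,0,1.7e-05],"spin":3},{"dp":[0,0,1.7e-05],"spin":3},{"dp":[0,0,1.7e-05],"spin":3},{"dp":[0,0,1.7e-05],"spin":3},{"dp":[0,0,1.7e-05],"spin":3},{"dp":[0,0,1.7e-05],"spin":3},{"dp":[0,0,1.7e-05],"spin":3}])

```text
time: 21.5
ee_pos: [0.5589, 0.0486, 0.1501]
ee_rot: [[0.997, -0.081, 0.001], [-0.081, -0.997, 0.0], [0.001, -0.0, -1.0]]
contact_force: [0.6, 0.3, 0.4]
finger_gap: 0.443
gripper_force: 41.4
```

```bash
python3 r.py
```

```text
t 21.5 Tz 0.045 Ftool [ 0.6 -0.4 -0.4] yaw 4.62 q6 60.4 pos [0.5589 0.0486 0.1501]
```

step_arm(targets=[{"dp":[0,0,1.7e-05],"spin":3},{"dp":[0,0,1.7e-05],"spin":3},{"dp":[0,0,1.7e-05],"spin":3},{"dp":[0,0,1.7e-05],"spin":3},{"dp":[0,0,1.7e-05],"spin":3},{"dp":[0,0,1.7e-05],"spin":3},{"dp":[0,0,1.7e-05],"spin":3}])

```text
time: 22.08
ee_pos: [0.5589, 0.0486, 0.15]
ee_rot: [[0.902, -0.432, 0.001], [-0.432, -0.902, 0.0], [0.0, -0.001, -1.0]]
contact_force: [-0.1, 1.0, 0.1]
finger_gap: 0.452
gripper_force: 41.4
```

```bash
python3 r.py
```

```text
t 22.08 Tz 0.03 Ftool [-0.5 -0.9 -0.1] yaw 25.62 q6 39.4 pos [0.5589 0.0486 0.15  ]
```

step_arm(targets=[{"dp":[0,0,1.7e-05],"spin":3},{"dp":[0,0,1.7e-05],"spin":3},{"dp":[0,0,1.7e-05],"spin":3},{"dp":[0,0,1.7e-05],"spin":3},{"dp":[0,0,1.7e-05],"spin":3},{"dp":[0,0,1.7e-05],"spin":3},{"dp":[0,0,1.7e-05],"spin":3}])

```text
time: 22.67
ee_pos: [0.5589, 0.0486, 0.1499]
ee_rot: [[0.687, -0.727, 0.001], [-0.727, -0.687, 0.0], [0.0, -0.001, -1.0]]
contact_force: [0.4, 0.7, 0.4]
finger_gap: 0.447
gripper_force: 41.4
```

```bash
python3 r.py
```

```text
t 22.67 Tz 0.071 Ftool [-0.2 -0.8 -0.4] yaw 46.62 q6 18.4 pos [0.5589 0.0486 0.1499]
```

step_arm(targets=[{"dp":[0,0,1.7e-05],"spin":3},{"dp":[0,0,1.7e-05],"spin":3},{"dp":[0,0,1.7e-05],"spin":3},{"dp":[0,0,1.7e-05],"spin":3},{"dp":[0,0,1.7e-05],"spin":3},{"dp":[0,0,1.7e-05],"spin":3},{"dp":[0,0,1.7e-05],"spin":3}])

```text
time: 23.25
ee_pos: [0.5589, 0.0486, 0.1498]
ee_rot: [[0.381, -0.925, 0.001], [-0.925, -0.381, 0.0], [-0.0, -0.001, -1.0]]
contact_force: [0.4, 0.7, 1.4]
finger_gap: 0.447
gripper_force: 41.4
```

```bash
python3 r.py
```

```text
t 23.25 Tz 0.01 Ftool [-0.5 -0.6 -1.4] yaw 67.62 q6 -2.6 pos [0.5589 0.0486 0.1498]
```

step_arm(targets=[{"dp":[0,0,1.7e-05],"spin":3},{"dp":[0,0,1.7e-05],"spin":3},{"dp":[0,0,1.7e-05],"spin":3},{"dp":[0,0,1.7e-05],"spin":3},{"dp":[0,0,1.7e-05],"spin":3},{"dp":[0,0,1.7e-05],"spin":3},{"dp":[0,0,1.7e-05],"spin":3}])

```text
time: 23.83
ee_pos: [0.5589, 0.0486, 0.1496]
ee_rot: [[0.024, -1.0, 0.001], [-1.0, -0.024, 0.0], [-0.0, -0.001, -1.0]]
contact_force: [1.2, 0.4, 1.2]
finger_gap: 0.453
gripper_force: 41.4
```

```bash
python3 r.py
```

```text
t 23.83 Tz 0.093 Ftool [-0.4 -1.2 -1.2] yaw 88.62 q6 -23.6 pos [0.5589 0.0486 0.1496]
```

step_arm(targets=[{"dp":[0,0,1.7e-05],"spin":3},{"dp":[0,0,1.7e-05],"spin":3},{"dp":[0,0,1.7e-05],"spin":3},{"dp":[0,0,1.7e-05],"spin":3},{"dp":[0,0,1.7e-05],"spin":3},{"dp":[0,0,1.7e-05],"spin":3},{"dp":[0,0,1.7e-05],"spin":3}])

```text
time: 24.42
ee_pos: [0.559, 0.0486, 0.1495]
ee_rot: [[-0.336, -0.942, 0.001], [-0.942, 0.336, 0.0], [-0.001, -0.001, -1.0]]
contact_force: [-0.1, 1.5, 0.4]
finger_gap: 0.451
gripper_force: 41.4
```

```bash
python3 r.py
```

```text
t 24.42 Tz 0.027 Ftool [-1.3  0.6 -0.4] yaw 109.61 q6 -44.6 pos [0.559  0.0486 0.1495]
```

step_arm(targets=[{"dp":[0,0,1.7e-05],"spin":3},{"dp":[0,0,1.7e-05],"spin":3},{"dp":[0,0,1.7e-05],"spin":3},{"dp":[0,0,1.7e-05],"spin":3},{"dp":[0,0,1.7e-05],"spin":3},{"dp":[0,0,1.7e-05],"spin":3},{"dp":[0,0,1.7e-05],"spin":3}])

```text
time: 25.0
ee_pos: [0.559, 0.0486, 0.1494]
ee_rot: [[-0.651, -0.759, 0.001], [-0.759, 0.651, 0.0], [-0.001, -0.0, -1.0]]
contact_force: [0.1, -0.0, 0.3]
finger_gap: 0.446
gripper_force: 41.4
```

```bash
python3 r.py
```

```text
t 25.0 Tz 0.072 Ftool [-0.1 -0.1 -0.3] yaw 130.62 q6 -65.6 pos [0.559  0.0486 0.1494]
```

step_arm(targets=[{"dp":[0,0,1.7e-05],"spin":3},{"dp":[0,0,1.7e-05],"spin":3},{"dp":[0,0,1.7e-05],"spin":3},{"dp":[0,0,1.7e-05],"spin":3},{"dp":[0,0,1.7e-05],"spin":3},{"dp":[0,0,1.7e-05],"spin":3},{"dp":[0,0,1.7e-05],"spin":3}])

```text
time: 25.58
ee_pos: [0.559, 0.0486, 0.1494]
ee_rot: [[-0.88, -0.476, 0.001], [-0.476, 0.88, 0.0], [-0.001, -0.0, -1.0]]
contact_force: [1.3, 0.6, 0.5]
finger_gap: 0.445
gripper_force: 41.4
```

```bash
python3 r.py
```

```text
t 25.58 Tz 0.181 Ftool [-1.4 -0.1 -0.5] yaw 151.6 q6 -86.6 pos [0.559  0.0486 0.1494]
```

step_arm(targets=[{"dp":[0,0,1.7e-05],"spin":3},{"dp":[0,0,1.7e-05],"spin":3},{"dp":[0,0,1.7e-05],"spin":3},{"dp":[0,0,1.7e-05],"spin":3}])

```text
time: 25.92
ee_pos: [0.559, 0.0486, 0.1493]
ee_rot: [[-0.959, -0.282, 0.001], [-0.282, 0.959, 0.0], [-0.001, -0.0, -1.0]]
contact_force: [0.7, 0.2, 1.0]
finger_gap: 0.45
gripper_force: 41.5
```

```bash
python3 r.py
```

```text
t 25.92 Tz 0.23 Ftool [-0.7 -0.  -1. ] yaw 163.59 q6 -98.6 pos [0.559  0.0486 0.1493]
```

step_arm(targets=[{"dp":[0,0,1.7e-05],"spin":3},{"dp":[0,0,1.7e-05],"spin":3},{"dp":[0,0,1.7e-05],"spin":3}])

```text
time: 26.17
ee_pos: [0.559, 0.0485, 0.1493]
ee_rot: [[-0.992, -0.129, 0.001], [-0.129, 0.992, 0.0], [-0.001, -0.0, -1.0]]
contact_force: [0.3, 0.8, 1.5]
finger_gap: 0.449
gripper_force: 41.5
```

```bash
python3 r.py
```

```text
t 26.17 Tz 0.336 Ftool [-0.4  0.8 -1.5] yaw 172.58 q6 -107.6 pos [0.559  0.0485 0.1493]
```

step_arm(targets=[{"dp":[0,0,1.7e-05],"spin":3},{"dp":[0,0,1.7e-05],"spin":3}])

```text
time: 26.33
ee_pos: [0.559, 0.0485, 0.1493]
ee_rot: [[-1.0, -0.025, 0.001], [-0.025, 1.0, 0.0], [-0.001, 0.0, -1.0]]
contact_force: [-0.3, 0.2, 1.1]
finger_gap: 0.449
gripper_force: 41.5
```

```bash
python3 r.py
```

```text
t 26.33 Tz 0.322 Ftool [ 0.3  0.3 -1.1] yaw 178.58 q6 -113.6 pos [0.559  0.0485 0.1493]
```

step_arm(targets=[{"dp":[0,0,1.7e-05],"spin":3}])

```text
time: 26.42
ee_pos: [0.559, 0.0485, 0.1493]
ee_rot: [[-1.0, 0.028, 0.001], [0.028, 1.0, 0.0], [-0.001, 0.0, -1.0]]
contact_force: [-0.4, -0.5, 1.4]
finger_gap: 0.449
gripper_force: 41.5
```

```bash
python3 r.py
```

```text
t 26.42 Tz 0.361 Ftool [ 0.3 -0.5 -1.4] yaw -178.42 q6 -116.6 pos [0.559  0.0485 0.1493]
```

step_arm(targets=[{"dp":[0,0,1.7e-05],"spin":3}])

```text
time: 26.5
ee_pos: [0.559, 0.0485, 0.1493]
ee_rot: [[-0.997, 0.08, 0.001], [0.08, 0.997, 0.0], [-0.001, 0.0, -1.0]]
contact_force: [0.3, 0.5, 0.9]
finger_gap: 0.445
gripper_force: 41.5
```

```bash
python3 r.py
```

```text
t 26.5 Tz 0.392 Ftool [-0.2  0.6 -0.9] yaw -175.43 q6 -119.6 pos [0.559  0.0485 0.1493]
```

Angle and torque give bounds of about 51 to 85 N on the washer, all inside the good band, so I'll stop here, release and lift clear.

step_arm(targets=[{"dp":[0,0,0],"spin":0},{"dp":[0,0,0],"spin":0},{"dp":[0,0,0],"spin":0},{"dp":[0,0,0],"spin":0},{"dp":[0,0,0],"spin":0},{"dp":[0,0,0],"spin":0}], claw=-0.2)

```text
time: 27.0
ee_pos: [0.5586, 0.0484, 0.1491]
ee_rot: [[-0.997, 0.078, -0.0], [0.078, 0.997, -0.0], [0.0, -0.0, -1.0]]
contact_force: [0.3, -0.4, 0.1]
finger_gap: 0.602
gripper_force: 0.0
```

step_arm(targets=[{"dp":[0,0,-0.005],"spin":0},{"dp":[0,0,-0.01],"spin":0},{"dp":[0,0,-0.015],"spin":0},{"dp":[0,0,-0.02],"spin":0},{"dp":[0,0,-0.02],"spin":0},{"dp":[0,0,-0.02],"spin":0},{"dp":[0,0,-0.02],"spin":0},{"dp":[0,0,-0.015],"spin":0},{"dp":[0,0,0],"spin":0},{"dp":[0,0,0],"spin":0}])

```text
time: 27.83
ee_pos: [0.559, 0.0485, 0.2759]
ee_rot: [[-0.997, 0.078, 0.003], [0.078, 0.997, 0.001], [-0.003, 0.001, -1.0]]
contact_force: [-0.2, 0.0, -0.7]
finger_gap: 0.597
gripper_force: 0.0
```

```bash
python3 st.py
python3 - <<'E'
from bench import imaging
import cv2
d=imaging.snapshot("scene"); cv2.imwrite("pics/end.png",cv2.resize(d["img"][90:330,130:330],None,fx=2.5,fy=2.5))
E
```

```text
t 27.8333 q [  25.     8.2  -10.     0.   -71.6 -119.4] gap 0.597 gf 0.0
pos [0.559  0.0485 0.2759] F [-0.22  0.03 -0.72] T [-0.019  0.049  0.047]
F in tool [0.22 0.01 0.72] yaw cw -175.53
to axis, tool frame [-0.      0.0001  0.    ] R [[-0.997, 0.0779, 0.0027], [0.0779, 0.997, 0.0011], [-0.0026, 0.0013, -1.0]]
```

View pics/end.png

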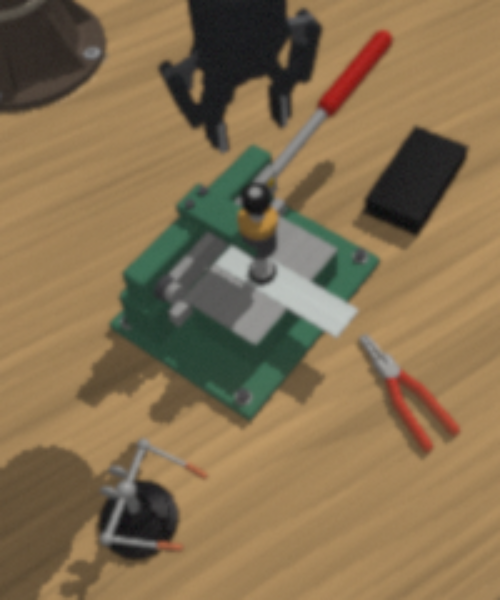

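The gripper is clear above the knob (257,195 in the crop), and the pad is down on the strip at (262,270). The third hand, block and pliers look undisturbed, so I'm handing in.

```bash
python3 -c "
from bench import close_job
print(close_job())"
```

```text
the job is handed in; nothing more can be done
None
```

The job is handed in at about 28 s: the pad bears on the strip with an estimated 23–35 N, and the jam nut is nipped on its washer at an estimated 51–85 N. Both are inferred from noisy wrist-torque readings. The gripper is clear, and the third hand, soldering block and pliers look undisturbed in the last picture.

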